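# Load a flatted shaft in the V-block jig of a dispensing machine, flat up

## Task

Take the shaft with the flat milled at one end out of the rack and lay it down in the two V-blocks of the jig, its fully round end up against the dark end stop and its flatted end out over the open end. Roll it in the V-blocks until the flat faces straight up, ready for a bead of adhesive, and let go. Leave the plain round bar in the rack, and do not disturb the bin, the standing cartridge or the spanner.

Things in the scene. Friction and masses are not known exactly. Their poses are not given: they have to be found in the camera images.
- shaft_mid (a point): Centre of the flatted shaft, on its axis: bare aluminium bar, 40 mm diameter, 200 mm long, about 0.5 kg. x runs along it towards its flatted end, z squarely out of the flat (flat up = z up). Starts in either lane of the rack, flatted end away from the robot, rolled so that the flat is 43 degrees or more from up, even facing down.
- shaft_flat (a point): Middle of the shaft's single milled flat, on its surface, 77.5 mm from shaft_mid along the shaft. The flat covers the last 45 mm of that end (55 to 100 mm from the centre), is 30 mm wide and 13 mm from the axis, so the end is D-shaped; the rest is fully round. Axes as for shaft_mid.
- jig_seat (a point): Where shaft_mid belongs: the point on the V-blocks' axis, 85 mm above the table, at which the shaft's round end touches the end stop. x runs level along the V-blocks from the stop (its face at x = -100 mm) towards the open end; z is up. From x = -50 to +20 mm, between the V-blocks, the bar can be gripped, with only the base plate 73 mm below the axis.
- jig: Fixed jig, left or right of the robot's centre line; origin under jig_seat, at table height, same axes. Aluminium base 250 x 100 x 12 mm; two steel V-blocks (90 degree notch) 22 mm thick along x, 72 mm wide, at x = -61 and +31 mm, their tops 3 mm below the bar's axis; dark upright end stop plate 50 mm wide, its top 15 mm above the axis.
- rack: Fixed rack on the jig's other side; origin at table height. Plate 170 x 190 x 10 mm with two lanes along x at y = -53 and +53 mm, each with two black V-notched saddles 16 mm thick, 72 mm wide, at x = -66.5 and +36.5 mm: from x = -58 to +28 mm the bars are free to grip. Bars lie with centre at x = 0, axis 60 mm up, tops of saddles 3 mm below it.
- plain_mid (a point): Centre of the plain round bar in the other lane of the rack: aluminium, 40 mm diameter, 200 mm long, without any flat. x runs along it. Leave it alone.
- nozzle_bin: Blue open bin with a few nozzles, 100 x 70 mm (x, y), 55 mm high, standing loose between jig and rack; origin at the centre of its underside. Leave it alone.
- cartridge: White adhesive cartridge standing loose, nozzle up: body 40 mm diameter, foot flange 60 mm, 145 mm high; origin at the centre of its underside, z up. It stands beyond the bin. Leave it alone.
- spanner_grip (a point): Handle of a flat steel spanner, 150 mm long, lying loose on the table crosswise between the bin and the robot. Leave it alone.
Mind the look-alikes: they are no part of the job. What is shaped like the part that bears shaft_mid but yellow is not meant.

How it is judged:
By the outcome, as a careful person would: the job done as asked, in the order asked, and still so for the second after the job is handed in, with the robot touching nothing.
It also fails if it takes over 70 s, if anything falls off the work surface, if the arm or the gripper's body presses on something with over 40 N, if the wrist force passes 120 N, or if a joint passes its speed limit or range.

## Robot

A 6-joint arm with a two-finger parallel gripper is mounted at the origin on the work surface. World frame = base frame: x ahead of the robot, y to its left, z up, the work surface at z = 0. Lengths are in m, angles in rad, forces in N, time in s.
With the tool pointing down it reaches from about 0.25 to 0.775 m from the base axis. Payload 4 kg.
Tool frame: the origin (TCP) lies at the very end of the fingers, on their centre line; the grasp point (between the pads) lies 19 mm behind it (robot.hold_point_z is the distance from the TCP to the grasp point, in m); z points along the fingers, y is the line along which they close (so a half turn about z gives the same grasp; the last joint's range is limited). The gripper opens to 94 mm and grips with 3 to 60 N. Pads are 16 mm wide; open, the fingers measure 119 mm over their backs; the gripper's body (75 mm by 177 mm) begins 78 mm behind the grasp point.
Start: joints at [-1.261, 0.087, 1.371, -0, 1.684, -0.103], TCP at [0.221, -0.504, 0.206] pointing down, gripper open.
Joint ranges: [-3.1, 3.1], [-0.76, 2.03], [0.27, 2.55], [-1.08, 4.22], [0.17, 2.65], [-2.57, 2.57]. Speed limits (rad/s): [2.79, 2.79, 3.14, 3.14, 3.14, 3.14].

## Interface

Orientations are given as [roll, pitch, yaw] about the fixed x, y, z axes, in that order (R = Rz(yaw) Ry(pitch) Rx(roll)).
In Python, from bench import robot gives the robot as it stands.
- The arm moves only by the tool carry_out, never from a script. Its argument "steps" is a list of rows, each a list of 3 entries, a list of its own where there are three numbers: the shift along the tool's x, y, z in m, then the turn about the tool's z in units of 10 degrees (1.0 is 10 degrees), then the closure, from -1 (fully open) to 1 (shut). In form: [[[tx, ty, tz], roll, jaw], ...]. A call has 1 to 10 rows; each row is the pose to reach, as a shift and turn from the pose commanded when the call began, along the tool's axes at that moment; what a row does not reach only later rows make up. A row lasts 1/8 s, in which the tool goes at most 62.5 mm and 10.7 degrees, less where a joint would pass 70% of its speed; a pose out of reach is approached as far as the arm can. A call with a gripper value outside its range is refused whole. The fingers move at their own pace and stop on an object; the grip force is fixed at half the most. Time passes only in rows, so rows that repeat a pose let the fingers close. It gives the time, the measured TCP pose, the force, the opening and the grip force at its end, in the units of the state.
- robot.get_obs(): the state, without advancing time (a new reading comes with each control period).
- robot.snapshot(name): name is "scene" or "side" or "wrist"; returns a dict with "image" (420x560x3 uint8, red, green, blue), "z_map" (420x560 float32, m along the optical axis (not along the pixel's ray), 0 where there is no reading), "mtx" (3x3 intrinsics, pixels), "R" (3x3) and "t" (3): a world point X has camera coordinates R X + t. Camera axes: x right, y down, z forward; pixel columns grow to the right and rows downward; lengths in m; the calibration is good to about 2 mm. The wrist camera is an equidistant fisheye: a pixel r from the principal point sees the ray r / f radians off the axis. A picture is of the moment at which its call begins.
- robot.close_job(): hands the job in; it is judged then, once.
The state is a dict: "time": time; "joint_positions": joint angles; "qvel": joint speeds; "joint_torque": joint torques, N m; "tool_pos": TCP position; "ee_rot": TCP orientation; "wrist_force": force on the tool from outside, world axes, zero at the start; "wrist_torque": the same for the moment, N m; "width": finger opening in m; "finger_force": force on a finger pad.
Only numpy, scipy, OpenCV 4.12 (cv2) and the standard library are available. Lean on these libraries where they do the work, as an engineer would, in place of code of your own. Each camera call takes 0.05 s, during which the arm holds its last target. There are 200 camera calls.

## Working session

There is one attempt and no reset: what is moved stays moved. The work goes in short steps, Python scripts to look and compute and a tool call to move; the robot and the scene stay as the last step left them, time stands still between calls to the robot, and variables do not carry over. Pictures are saved under pics/ and viewed, at most 10 in all, crops included, and the job is handed in when it is done.

Besides the shell and the picture viewer there is one more tool, called after "Request:" as name(argument=value, ...) on one line, values as JSON. carry_out: Moves the arm, as the interface text tells. Its arguments: {"type":"object","properties":{"steps":{"type":"array","items":{"type":"array"}}},"required":["steps"]}

```bash
mkdir -p pics; cat > h.py <<'E'
import numpy as np, cv2
from bench import robot
def snap(n,f=None):
    s=robot.snapshot(n)
    if f: cv2.imwrite('pics/'+f,s['image'][:,:,::-1])
    return s
def cloud(s):
    z=s['z_map']; v,u=np.mgrid[:z.shape[0],:z.shape[1]]; K=s['mtx']
    p=np.stack([(u-K[0,2])/K[0,0]*z,(v-K[1,2])/K[1,1]*z,z],-1)
    w=(p-s['t'])@s['R']; w[z==0]=np.nan
    return w
E
python3 - <<'E'
from h import *
a=snap('scene','a.png');b=snap('side','b.png')
np.savez('ab.npz',a=cloud(a),b=cloud(b),ia=a['image'],ib=b['image'])
im=np.hstack([a['image'],b['image']])
for s in(a,b): print(s['R'].round(2).tolist(),s['t'].round(3), (-s['R'].T@s['t']).round(3))
print(robot.get_obs())
E
```

```text
[[0.2, 0.98, -0.0], [0.8, -0.16, -0.58], [-0.57, 0.11, -0.82]] [-0.027 -0.37   1.882] [ 1.369 -0.242  1.322]
[[-0.99, -0.15, -0.02], [-0.1, 0.76, -0.65], [0.11, -0.64, -0.76]] [0.515 0.185 1.096] [0.406 0.635 0.965]
{'time': 0.1, 'joint_positions': array([-1.26108842e+00,  8.78824557e-02,  1.37205629e+00,  2.86759890e-07,
        1.68358766e+00, -1.03074003e-01]), 'qvel': array([ 0.00059517, -0.0027245 , -0.00318879, -0.00049821,  0.00118058,
        0.00102322]), 'joint_torque': array([ 3.34518023e-03, -3.41251910e+01, -3.03302300e+01,  7.19637517e-02,
        3.03629483e-02, -9.17917032e-05]), 'tool_pos': array([ 0.22050111, -0.50334641,  0.20444423]), 'ee_rot': array([-3.13966920e+00, -1.99249503e-04,  4.12781747e-01]), 'wrist_force': array([ 0.20502141,  1.42076714, -0.09982023]), 'wrist_torque': array([-0.00913138, -0.04102208,  0.04316537]), 'finger_force': 0.0, 'width': 0.09426399219911484}
```

View pics/a.png

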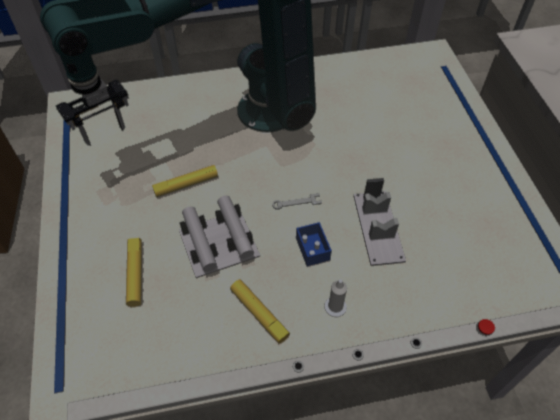

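View pics/b.png

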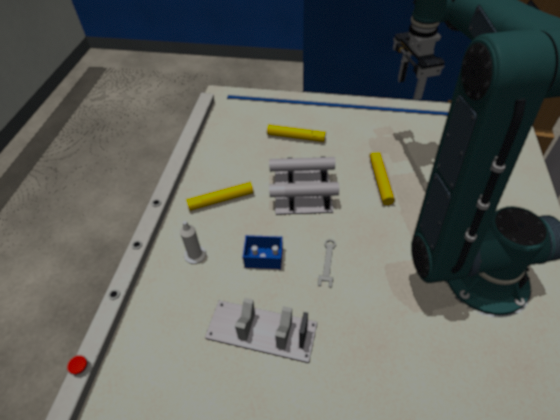

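The scene picture shows the rack with two grey bars at about (200,238) and (235,228), and the jig at (380,225) with its stop at (374,188), towards the robot. The side picture shows the bars at (302,163) and (304,188). Next I measure the bars and the jig.

```bash
cat > m.py <<'E'
from h import *
d=np.load('ab.npz')
def ext(P,nm):
    xy=P[:,:2].astype(np.float32); r=cv2.minAreaRect(xy); print(nm,len(P),np.round(r[0],4),np.round(r[1],4),round(r[2],2),'zmed',np.median(P[:,2]).round(4))
for c,box in (('a',((170,190,265,280),(345,170,415,270))),('b',((260,150,345,220),(200,290,325,365)))):
    w=d[c]; 
    for k,(x0,y0,x1,y1) in enumerate(box):
        P=w[y0:y1,x0:x1].reshape(-1,3); P=P[~np.isnan(P[:,0])]
        if k: 
            ext(P[(P[:,2]>.008)&(P[:,2]<.02)],c+' jig base'); Q=P[(P[:,2]>.05)]; ext(Q,c+' jig tops'); 
            Q=P[P[:,2]>.09]; ext(Q,c+' stop')
        else:
            ext(P[(P[:,2]>.006)&(P[:,2]<.016)],c+' rack')
            Q=P[P[:,2]>.064].copy()
            _,l,_=cv2.kmeans(Q.astype(np.float32)[:,:2],2,None,(3,50,1e-4),5,0)
            for i in(0,1):
                ext(Q[l[:,0]==i],c+' bar%d'%i)
E
python3 m.py
python3 - <<'E'
from h import *
d=np.load('ab.npz')
A=cv2.resize(d['ia'][190:280,170:265],None,fx=5,fy=5,interpolation=2); B=cv2.resize(d['ib'][150:220,260:345],None,fx=3.8,fy=3.8,interpolation=2)
o=np.zeros((450,800,3),np.uint8); o[:,:475]=A; o[:266,476:476+323]=B[:266,:323]
cv2.imwrite('pics/c.png',o[:,:,::-1])
E
```

```text
a rack 980 [ 0.4746 -0.2512] [0.2786 0.308 ] 78.66 zmed 0.0085
a bar0 856 [ 0.5633 -0.2301] [0.0985 0.1442] 10.77 zmed 0.0739
a bar1 780 [ 0.4615 -0.2483] [0.107  0.1441] 10.49 zmed 0.0739
a jig base 1123 [0.554  0.2463] [0.1446 0.2518] 84.78 zmed 0.0108
a jig tops 792 [0.5191 0.2285] [0.074  0.1646] 84.62 zmed 0.0699
a stop 81 [0.4505 0.2338] [0.0492 0.0166] 83.57 zmed 0.0962
b rack 1257 [ 0.5226 -0.2685] [0.2153 0.2579] 10.34 zmed 0.01
b bar0 673 [ 0.5146 -0.2878] [0.1994 0.0402] 10.03 zmed 0.0762
b bar1 769 [ 0.4958 -0.1832] [0.1997 0.0394] 9.98 zmed 0.0767
b jig base 3165 [0.5456 0.2257] [0.1017 0.2499] 85.16 zmed 0.0119
b jig tops 991 [0.5157 0.2279] [0.0747 0.1548] 85.76 zmed 0.0744
b stop 134 [0.445  0.2346] [0.0507 0.0122] 85.05 zmed 0.0994
```

View pics/c.png

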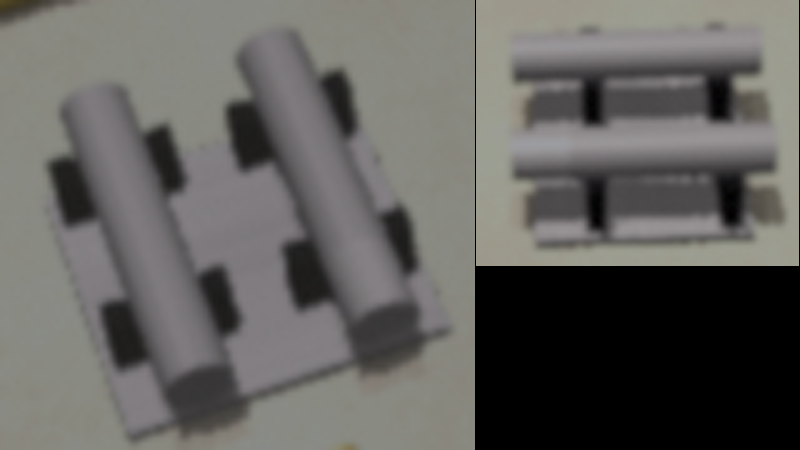

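The crop shows the right-hand bar (y ≈ -0.183) has a brighter patch at its far end (530,155 in the side crop). That is the flat, so this is the shaft. Now its roll and the jig frame.

```bash
cat > m2.py <<'E'
from h import *
from scipy.optimize import least_squares
d=np.load('ab.npz')
for c in 'ab':
  for cen in ((.4958,-.1832),(.5146,-.2878)):
    P=d[c].reshape(-1,3);P=P[~np.isnan(P[:,0])]
    t=np.radians(10); q=P[:,:2]-cen; s=q@[np.cos(t),np.sin(t)]; n=q@[-np.sin(t),np.cos(t)]
    m=(abs(n)<.03)&(P[:,2]>.035)&(P[:,2]<.09)
    R=m&(s>-.045)&(s<.018)&(P[:,2]>.06); 
    f=least_squares(lambda x:np.hypot(n[R]-x[0]-x[2]*s[R],P[R,2]-x[1])-.02,[0,.06,0],loss='soft_l1',f_scale=.001)
    n0,z0,sl=f.x
    E=m&(s>.062)&(s<.094); N=n[E]-n0-sl*s[E]; Z=P[E,2]-z0
    a=np.degrees(np.arctan2(N,Z)); r=np.hypot(N,Z)
    print(c,cen,f.x.round(4),'ends',s[m&(P[:,2]>.06)].min().round(4),s[m&(P[:,2]>.06)].max().round(4))
    for k in range(-100,120,15):
        g=(a>=k)&(a<k+15)
        if g.sum()>3: print('  ',k+7,(np.median(r[g])*1e3).round(1),g.sum(),end=';')
    if cen[1]>-.2:
      g=least_squares(lambda x:np.minimum(.02, .013/np.maximum(.01,np.cos(np.arctan2(N,Z)-x[0])))-r,[.9],loss='soft_l1',f_scale=.001,diff_step=.02)
      print('\n flat angle toward +y from up',np.degrees(g.x), g.cost)
# jig
for c,(x0,y0,x1,y1) in (('a',(345,170,415,270)),('b',(200,290,325,365))):
    P=d[c][y0:y1,x0:x1].reshape(-1,3);P=P[~np.isnan(P[:,0])]
    for t in (np.radians(-5),):
        q=P[:,:2]-(.545,.2257); s=q@[np.cos(t),np.sin(t)]; n=q@[-np.sin(t),np.cos(t)]
        B=(P[:,2]>.008)&(P[:,2]<.016); print(c,'base s',s[B].min(),s[B].max(),'n',n[B].min(),n[B].max())
        T=(P[:,2]>.078)&(P[:,2]<.084); h,e=np.histogram(s[T],np.arange(-.14,.06,.005)); print(list(zip((e[:-1]*1e3).round().astype(int).tolist(),h.tolist())))
        for lo,hi in((-.125,-.085),(-.08,-.04),(.01,.06)):
            g=(P[:,2]>.06)&(s>lo)&(s<hi); print('  ',lo,'s',np.percentile(s[g],[2,50,98]).round(4),'n',np.percentile(n[g],[1,99]).round(4),P[g,2].max())
E
python3 m2.py
```

```text
a (0.4958, -0.1832) [-0.0044  0.0575 -0.01  ] ends -0.099 0.1076
   -93 18.2 4;   -78 19.3 5;   -63 18.8 11;   -48 18.8 17;   -33 19.6 15;   -18 18.3 20;   -3 18.7 16;   12 20.3 22;   27 20.2 17;   42 20.6 9;   57 20.6 10;
 flat angle toward +y from up [135.46846732] 0.00017209895972358555
a (0.5146, -0.2878) [-0.004   0.0569  0.0323] ends -0.0974 0.1078
   -78 22.0 9;   -63 22.2 8;   -48 21.8 20;   -33 21.1 18;   -18 20.8 18;   -3 21.2 17;   12 19.9 22;   27 19.4 17;   42 18.3 14;   57 18.6 5;b (0.4958, -0.1832) [-0.0039  0.06   -0.0003] ends -0.0999 0.0998
   -48 20.2 4;   -33 20.3 5;   -18 20.6 8;   -3 19.2 23;   12 19.3 14;   27 19.9 19;   42 20.6 18;   57 20.2 20;   72 20.1 18;   87 19.0 15;   102 19.5 7;   117 18.6 5;
 flat angle toward +y from up [51.56620156] 0.0004965547808057667
b (0.5146, -0.2878) [-0.0042  0.0597  0.0126] ends -0.0997 0.0998
   -33 19.7 4;   -18 20.4 12;   -3 19.0 16;   12 19.6 13;   27 19.6 17;   42 20.7 16;   57 20.3 21;   72 20.0 14;   87 18.4 11;   102 19.0 10;   117 18.7 4;a base s -0.11890537408942739 0.13295922579851657 n -0.05080600133828064 0.093
[... 647 characters left out ...]
431858127371913 0.12541020490484125 n -0.05109686776779279 0.05086601944823248
[(-140, 0), (-135, 0), (-130, 0), (-125, 0), (-120, 0), (-115, 0), (-110, 4), (-105, 2), (-100, 1), (-95, 0), (-90, 0), (-85, 0), (-80, 0), (-75, 0), (-70, 9), (-65, 30), (-60, 24), (-55, 25), (-50, 29), (-45, 5), (-40, 0), (-35, 0), (-30, 0), (-25, 0), (-20, 0), (-15, 0), (-10, 0), (-5, 0), (0, 0), (5, 0), (10, 0), (15, 0), (20, 0), (25, 27), (30, 28), (35, 25), (40, 25), (45, 15), (50, 0)]
   -0.125 s [-0.1064 -0.1016 -0.0948] n [-0.0236  0.0254] 0.10318621332534299
   -0.08 s [-0.0664 -0.0562 -0.0448] n [-0.0359  0.0361] 0.08551781072818647
   0.01 s [0.0255 0.0352 0.047 ] n [-0.0352  0.0364] 0.0848789473436179
```

Request:
carry_out(steps=[[[0.564,-0.117,0],1.365,-1],[[0.564,-0.117,0],1.365,-1],[[0.564,-0.117,0],1.365,-1],[[0.564,-0.117,0],1.365,-1],[[0.564,-0.117,0],1.365,-1],[[0.564,-0.117,0],1.365,-1],[[0.564,-0.117,0],1.365,-1],[[0.564,-0.117,0],1.365,-1],[[0.564,-0.117,0],1.365,-1],[[0.564,-0.117,0],1.365,-1]])

```text
time: 1.35
tool_pos: [0.6924, -0.1669, 0.2031]
ee_rot: [-3.14, 0.002, 0.179]
wrist_force: [0.2, -0.7, 0.1]
width: 0.0939
finger_force: 0.0
```

```bash
python3 - <<'E'
from h import *
s=snap('wrist','d.png')
o=robot.get_obs(); print(o['time'],o['tool_pos'],o['ee_rot'],o['wrist_force']); print((-s['R'].T@s['t']).round(3),s['R'].round(3).tolist(),s['mtx'].round(1).tolist(),robot.hold_point_z)
E
```

```text
1.4 [ 0.69299926 -0.16636192  0.20291777] [-3.13919178e+00  1.09950029e-03  1.79515521e-01] [-0.73539826  0.49155505 -0.7494413 ]
[ 0.768 -0.154  0.382] [[0.179, -0.984, -0.002], [-0.947, -0.173, 0.271], [-0.267, -0.047, -0.963]] [[325.2, 0.0, 278.4], [0.0, 325.2, 203.8], [0.0, 0.0, 1.0]] 0.0188
```

View pics/d.png

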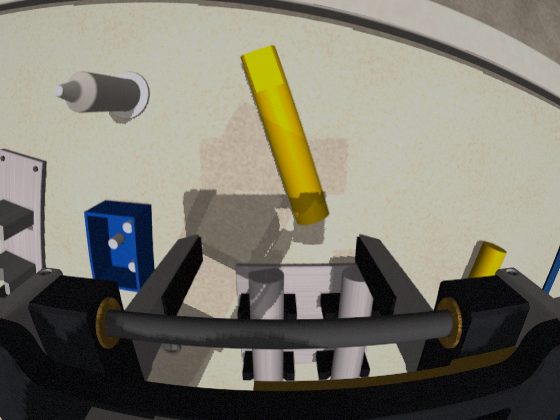

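The wrist picture shows the yellow decoy at the top, with the two bars' far ends at (267,270) and (357,270). I'll zoom in on the ends and see what the underside cue is.

```bash
python3 - <<'E'
from h import *
s=robot.snapshot('wrist'); c=s['image'][250:320,225:395]
c=cv2.resize(c,None,fx=4.7,fy=4.7,interpolation=cv2.INTER_CUBIC); cv2.imwrite('pics/e.png',cv2.convertScaleAbs(c[:,:,::-1],alpha=1.5))
E
```

```text
(no output)
```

View pics/e.png

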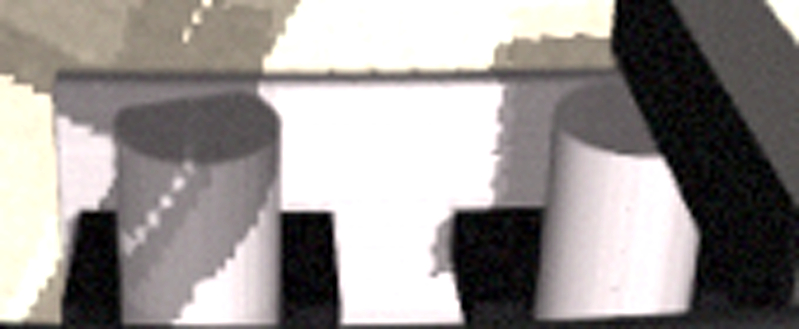

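The left bar's end face (crop 115–280, 95–160) is D-shaped. Its chord is on the underside, so the flat points down, tilted about 17° towards +y. I go above the grasp first.

Request:
carry_out(steps=[[[-0.0567,-0.004,0],0,-1],[[-0.1067,-0.008,0],0,-1],[[-0.1567,-0.012,0],0,-1],[[-0.2067,-0.015,0],0,-1],[[-0.2067,-0.015,0],0,-1],[[-0.2067,-0.015,0.05],0,-1],[[-0.2067,-0.015,0.09],0,-1],[[-0.2067,-0.015,0.09],0,-1]])

```text
time: 2.45
tool_pos: [0.482, -0.1907, 0.1118]
ee_rot: [-3.137, 0.006, 0.174]
wrist_force: [-1.0, 0.3, 0.3]
width: 0.094
finger_force: 0.0
```

```bash
python3 - <<'E'
from h import *
o=robot.get_obs(); print(o['tool_pos'],o['ee_rot'],o['wrist_force'])
t=np.radians(10); g=np.array([.4866,-.1888]); p=o['tool_pos'][:2]; y=o['ee_rot'][2]
d=g-p; print('to go tool x,y',d@[np.cos(y),np.sin(y)],d@[np.sin(y),-np.cos(y)],'z',o['tool_pos'][2]-.041,'turn10',np.degrees(y-t)/10)
E
```

```text
[ 0.48203426 -0.19066322  0.11177301] [-3.13676786  0.00623939  0.17400217] [-1.00165733  0.2552767   0.31852137]
to go tool x,y 0.004819363452728748 -0.0010446384276064542 z 0.07077301324540164 turn10 -0.0030409970674168244
```

Request:
carry_out(steps=[[[0.005,-0.001,0.035],0,-1],[[0.005,-0.001,0.07],0,-1],[[0.005,-0.001,0.07],0,-1],[[0.005,-0.001,0.07],0,1],[[0.005,-0.001,0.07],0,1],[[0.005,-0.001,0.07],0,1],[[0.005,-0.001,0.07],0,1],[[0.005,-0.001,0.07],0,1]])

```text
time: 3.45
tool_pos: [0.489, -0.1897, 0.0457]
ee_rot: [3.141, -0.0, 0.175]
wrist_force: [-0.6, 0.3, 0.2]
width: 0.0473
finger_force: 0.0
```

```bash
python3 - <<'E'
from h import *
o=robot.get_obs(); print(o)
E
```

```text
{'time': 3.45, 'joint_positions': array([-4.78150818e-01,  1.18830748e-01,  1.66076688e+00, -8.48606656e-05,
        1.36170869e+00,  9.18101117e-01]), 'qvel': array([-0.00019374,  0.00120571,  0.00291563,  0.00083106, -0.00147424,
       -0.00096742]), 'joint_torque': array([-2.20304988e-03, -3.31471074e+01, -2.80429870e+01,  5.62417111e-02,
       -5.28919639e-02,  2.18335317e-04]), 'tool_pos': array([ 0.48895444, -0.18968995,  0.0456836 ]), 'ee_rot': array([ 3.14135280e+00, -1.77064825e-04,  1.74562016e-01]), 'wrist_force': array([-0.64829409,  0.26446333,  0.20056881]), 'wrist_torque': array([-0.02108085,  0.05919671, -0.01040897]), 'finger_force': 0.0, 'width': 0.04730123384831178}
```

Request:
carry_out(steps=[[[0,0,0.003],0,1],[[0,0,0.003],0,1],[[0,0,0.003],0,1],[[0,0,0.003],0,1],[[0,0,-0.02],0,1],[[0,0,-0.06],0,1],[[0,0,-0.11],0,1],[[0,0,-0.16],0,1],[[0,0,-0.16],0,1]])

```text
time: 4.58
tool_pos: [0.4907, -0.1906, 0.2086]
ee_rot: [3.137, -0.006, 0.175]
wrist_force: [0.2, -0.2, -6.0]
width: 0.0394
finger_force: 30.0
```

```bash
cat > jig.py <<'E'
from h import *
# jig frame from side+scene clouds
d=np.load('ab.npz')
t=np.radians(-5)
for c in 'ab':
    P=d[c].reshape(-1,3);P=P[~np.isnan(P[:,0])]
    q=P[:,:2]-(.545,.2257); s=q@[np.cos(t),np.sin(t)]; n=q@[-np.sin(t),np.cos(t)]
    for lo,hi in((-.125,-.085),(-.075,-.035),(.01,.06)):
        g=(P[:,2]>.05)&(P[:,2]<.11)&(s>lo)&(s<hi)&(abs(n)<.045)
        nn=n[g]; print(c,lo,'n edges',np.percentile(nn,[1,99]).round(4),'mid',(np.percentile(nn,[1,99]).mean()).round(4),'s',np.percentile(s[g],[3,97]).round(4),g.sum())
E
python3 jig.py; python3 -c "
from h import *
o=robot.get_obs();print(o['tool_pos'],o['ee_rot'],o['width'],o['finger_force'],o['wrist_force'])"
```

```text
a -0.125 n edges [-0.0248  0.024 ] mid -0.0004 s [-0.1012 -0.0868] 228
a -0.075 n edges [-0.0357  0.0353] mid -0.0002 s [-0.0618 -0.0376] 272
a 0.01 n edges [-0.0362  0.0361] mid -0.0 s [0.0303 0.0543] 291
b -0.125 n edges [-0.0234  0.0254] mid 0.001 s [-0.1064 -0.095 ] 203
b -0.075 n edges [-0.0358  0.0362] mid 0.0002 s [-0.0664 -0.0451] 385
b 0.01 n edges [-0.0358  0.0364] mid 0.0003 s [0.0253 0.0467] 403
[ 0.49072271 -0.19058378  0.2085512 ] [ 3.1369609  -0.00593455  0.17456113] 0.03942475067998973 29.99674290418625 [ 0.17334703 -0.24416815 -5.96651608]
```

Request:
carry_out(steps=[[[0.014,-0.04,0],0.15,1],[[0.031,-0.09,0],0.35,1],[[0.048,-0.14,0],0.5,1],[[0.066,-0.19,0],0.75,1],[[0.083,-0.24,0],0.9,1],[[0.1,-0.29,0],1.1,1],[[0.117,-0.34,0],1.3,1],[[0.131,-0.38,0],1.45,1],[[0.1356,-0.398,0],1.5,1],[[0.1356,-0.398,0],1.5,1]])

```text
time: 5.82
tool_pos: [0.5513, 0.2267, 0.1998]
ee_rot: [3.138, 0.008, -0.085]
wrist_force: [0.3, 0.1, -5.7]
width: 0.0394
finger_force: 30.0
```

```bash
python3 - <<'E'
from h import *
o=robot.get_obs();print(o['tool_pos'],o['ee_rot'],o['finger_force'],o['wrist_force'])
b=snap('side','f.png'); w=cloud(b); P=w.reshape(-1,3);P=P[~np.isnan(P[:,0])]
t=np.radians(-5);q=P[:,:2]-(.551,.2252); s=q@[np.cos(t),np.sin(t)]; n=q@[-np.sin(t),np.cos(t)]
g=(abs(n)<.025)&(P[:,2]>.17)&(P[:,2]<.26); 
for lo,hi in((-.13,-.03),(.035,.13)):
    k=g&(s>lo)&(s<hi); print(k.sum(),'s',s[k].min(),s[k].max(),'n',np.percentile(n[k],[1,50,99]),'z',np.percentile(P[k,2],[1,99]))
p=o['tool_pos'][:2]-(.551,.2252); print('tcp in jig',p@[np.cos(t),np.sin(t)],p@[-np.sin(t),np.cos(t)])
E
```

```text
[0.55129412 0.22666969 0.19983313] [ 3.13827389  0.00826572 -0.08454373] 29.997668266296387 [ 0.29385403  0.12334998 -5.66120289]
677 s -0.09198630431584659 -0.030079422044679102 n [-0.01570313  0.00968387  0.02110024] z [0.20811    0.23881593]
388 s 0.05797799387286303 0.10853806331001643 n [-0.0134567   0.00830381  0.02200199] z [0.21118076 0.23672584]
tcp in jig 0.00016491285624162732 0.0014897319952536466
```

View pics/f.png

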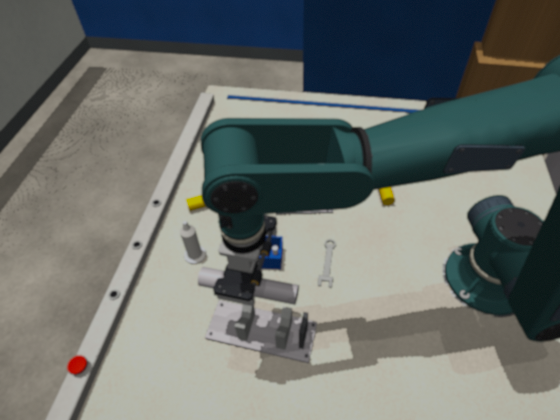

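The side picture shows the bar held parallel above the jig, flatted end (200,278) outward and its round end clear of the stop. Now lowering.

Request:
carry_out(steps=[[[0.004,0.0015,0.03],0,1],[[0.004,0.0015,0.07],0,1],[[0.004,0.0015,0.105],0,1],[[0.004,0.0015,0.12],0,1],[[0.004,0.0015,0.127],0,1],[[0.004,0.0015,0.131],0,1],[[0.004,0.0015,0.132],0,1]])

```text
time: 6.75
tool_pos: [0.558, 0.2242, 0.0747]
ee_rot: [-3.141, -0.002, -0.087]
wrist_force: [-0.5, 0.6, -5.6]
width: 0.0394
finger_force: 30.0
```

```bash
cat > st.py <<'E'
from h import *
o=robot.get_obs();t=np.radians(-5)
p=o['tool_pos'][:2]-(.551,.2252); print(o['time'],'z',o['tool_pos'][2],'rot',o['ee_rot'],'F',o['wrist_force'].round(2),'T',o['wrist_torque'].round(3),'w',o['width'])
print('tcp in jig',p@[np.cos(t),np.sin(t)],p@[-np.sin(t),np.cos(t)])
E
python3 st.py
```

```text
6.75 z 0.07472453659451854 rot [-3.14086349e+00 -2.29403933e-03 -8.72669876e-02] F [-0.51  0.55 -5.61] T [0.085 0.064 0.047] w 0.03937081043130709
tcp in jig 0.007102306098272206 -0.0004306029062011512
```

Request:
carry_out(steps=[[[0,0,0.003],0,1],[[0,0,0.006],0,1],[[0,0,0.008],0,1],[[0,0,0.008],0,1]])

```text
time: 7.25
tool_pos: [0.5578, 0.2245, 0.0687]
ee_rot: [-3.14, -0.003, -0.087]
wrist_force: [-5.3, -0.4, 5.2]
width: 0.0391
finger_force: 30.0
```

```bash
python3 st.py
```

```text
7.25 z 0.0686633950003217 rot [-3.14037971e+00 -2.59914437e-03 -8.70752599e-02] F [-5.25 -0.42  5.16] T [-0.144  0.791 -0.1  ] w 0.03905674624435795
tcp in jig 0.00684653434244662 -0.00012543305237644247
```

Request:
carry_out(steps=[[[-0.002,0,-0.0005],0,1],[[-0.004,0,-0.0005],0,1],[[-0.006,0,-0.0005],0,1],[[-0.008,0,-0.0005],0,1],[[-0.008,0,-0.0005],0,1]])

```text
time: 7.88
tool_pos: [0.5535, 0.225, 0.0686]
ee_rot: [-3.139, -0.011, -0.088]
wrist_force: [6.2, -0.5, 2.9]
width: 0.0393
finger_force: 30.0
```

```bash
python3 st.py
```

```text
7.875 z 0.06862353731984305 rot [-3.13908278 -0.01053722 -0.08800831] F [ 6.25 -0.46  2.87] T [-0.024 -1.106 -0.122] w 0.039341188515129716
tcp in jig 0.0024928724343061177 -3.248645299503866e-06
```

Request:
carry_out(steps=[[[-0.002,0,0],0,1],[[-0.004,0,0],0,1],[[-0.004,0,0],0,1]])

```text
time: 8.25
tool_pos: [0.5496, 0.2253, 0.0686]
ee_rot: [-3.139, -0.011, -0.088]
wrist_force: [6.8, -1.0, 1.9]
width: 0.0392
finger_force: 30.0
```

```bash
python3 st.py
```

```text
8.25 z 0.06864154195332711 rot [-3.13910205 -0.01062978 -0.08801144] F [ 6.77 -1.03  1.9 ] T [ 0.01  -1.09  -0.128] w 0.03922963606040328
tcp in jig -0.0014522725968670184 -1.5375808568338614e-05
```

Request:
carry_out(steps=[[[-0.002,0,0],0,1],[[-0.004,0,0],0,1],[[-0.005,0,0],0,1],[[-0.005,0,0],0,1]])

```text
time: 8.75
tool_pos: [0.5447, 0.2257, 0.0686]
ee_rot: [-3.139, -0.011, -0.088]
wrist_force: [6.7, -1.4, 1.9]
width: 0.0392
finger_force: 30.0
```

```bash
python3 st.py
```

```text
8.75 z 0.0686338808024445 rot [-3.13908209 -0.01081682 -0.08806226] F [ 6.72 -1.38  1.88] T [-0.028 -1.11  -0.118] w 0.03915784268378436
tcp in jig -0.006328432076468061 -8.243018946692247e-06
```

Request:
carry_out(steps=[[[-0.002,0,0],0,1],[[-0.004,0,0],0,1],[[-0.006,0,0],0,1],[[-0.006,0,0],0,1]])

```text
time: 9.25
tool_pos: [0.5428, 0.2259, 0.0687]
ee_rot: [-3.138, -0.02, -0.089]
wrist_force: [16.1, -0.2, -4.4]
width: 0.0393
finger_force: 30.0
```

```bash
python3 st.py
```

```text
9.25 z 0.06867958107934066 rot [-3.13825484 -0.0198098  -0.08868104] F [16.1  -0.21 -4.37] T [-0.01  -2.937 -0.093] w 0.03931756982312123
tcp in jig -0.008249683419791294 -4.192502964814724e-05
```

Request:
carry_out(steps=[[[0.004,0,0],0,1],[[0.004,0,0],0,1],[[0.004,0,0],0,-1],[[0.004,0,0],0,-1],[[0.004,0,0],0,-1],[[0.004,0,-0.02],0,-1],[[0,0,-0.06],0,-1],[[-0.004,0,-0.06],0,1],[[-0.004,0,-0.06],0,1],[[-0.004,0,-0.06],0,1]])

```text
time: 10.5
tool_pos: [0.5292, 0.226, 0.1239]
ee_rot: [3.14, 0.003, -0.087]
wrist_force: [-0.4, -0.0, 0.4]
width: 0.0626
finger_force: 0.0
```

```bash
python3 st.py; python3 - <<'E'
from h import *
s=snap('wrist','g.png'); print((-s['R'].T@s['t']).round(3))
E
```

```text
10.5 z 0.12393817307266185 rot [ 3.14014148  0.00321774 -0.087191  ] F [-0.36 -0.    0.38] T [ 0.06   0.049 -0.028] w 0.06260979664542371
tcp in jig -0.021797852191503427 -0.001085254720845092
[0.606 0.219 0.303]
```

View pics/g.png

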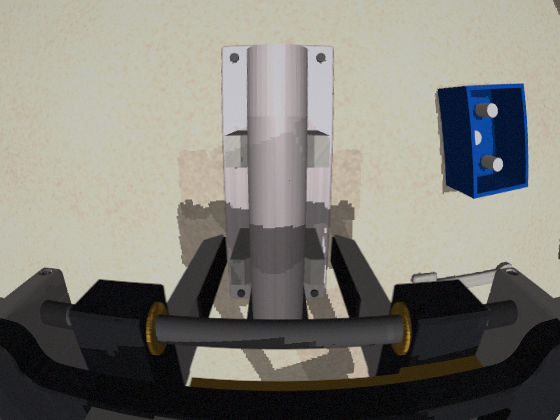

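The wrist picture shows the shaft in the V-blocks (column 278), free end at row 47, flat not visible. It lies below. Next I close the fingers and press on top for a roll by drag.

Request:
carry_out(steps=[[[0.004,-0.008,0],0,1],[[0.004,-0.01,0],0,1],[[0.004,-0.01,0],0,1],[[0.004,-0.01,0],0,1],[[0.004,-0.01,0.01],0,1],[[0.004,-0.01,0.014],0,1],[[0.004,-0.01,0.018],0,1],[[0.004,-0.01,0.02],0,1]])

```text
time: 11.55
tool_pos: [0.535, 0.2358, 0.1055]
ee_rot: [3.141, 0.001, -0.087]
wrist_force: [-0.4, 0.6, -0.5]
width: 0.0005
finger_force: 0.0
```

```bash
python3 st.py
```

```text
11.55 z 0.10545618041799232 rot [ 3.14123191e+00  5.55295381e-04 -8.73382665e-02] F [-0.44  0.6  -0.46] T [ 0.094  0.003 -0.015] w 0.0004590011133192915
tcp in jig -0.016899405003142378 0.009192543638224568
```

Request:
carry_out(steps=[[[0,0,0.002],0,1],[[0,0,0.004],0,1],[[0,0,0.004],0,1]])

```text
time: 11.92
tool_pos: [0.5354, 0.236, 0.1038]
ee_rot: [-3.141, -0.001, -0.087]
wrist_force: [-1.2, -0.9, 5.8]
width: 0.0006
finger_force: 2.5
```

```bash
python3 st.py
```

```text
11.925 z 0.10375395652386973 rot [-3.14128634e+00 -1.26237678e-03 -8.72878099e-02] F [-1.19 -0.92  5.76] T [-0.198  0.478 -0.031] w 0.0005765738782436075
tcp in jig -0.01651767803708235 0.009370463872008922
```

Request:
carry_out(steps=[[[0,0,0.004],0,1],[[0,0.004,0.004],0,1],[[0,0.008,0.004],0,1],[[0,0.012,0.004],0,1]])

```text
time: 12.42
tool_pos: [0.5354, 0.2326, 0.1051]
ee_rot: [-3.123, -0.006, -0.084]
wrist_force: [-7.3, 14.7, 20.3]
width: 0.0009
finger_force: 11.9
```

```bash
python3 st.py
```

```text
12.425 z 0.10511119728946419 rot [-3.12257236 -0.00600191 -0.08422811] F [-7.35 14.75 20.32] T [3.259 1.287 0.006] w 0.0008541814178041987
tcp in jig -0.01619005141216626 0.006004990005544833
```

Request:
carry_out(steps=[[[0,0.004,0],0,1],[[0,0.008,0],0,1],[[0,0.012,0],0,1]])

```text
time: 12.8
tool_pos: [0.5348, 0.2238, 0.1095]
ee_rot: [-3.116, -0.009, -0.083]
wrist_force: [-11.7, 19.8, 34.5]
width: 0.0003
finger_force: 16.8
```

```bash
python3 st.py; python3 - <<'E'
from h import *
s=robot.snapshot('side'); c=s['image'][260:370,190:330]
cv2.imwrite('pics/i.png',cv2.resize(c[:,:,::-1],None,fx=5,fy=5,interpolation=2))
E
```

```text
12.8 z 0.10953826517276867 rot [-3.11601726 -0.00898181 -0.08262489] F [-11.74  19.83  34.48] T [4.1   2.321 0.09 ] w 0.00028015723042976854
tcp in jig -0.0160435018686907 -0.0028033482652418595
```

View pics/i.png

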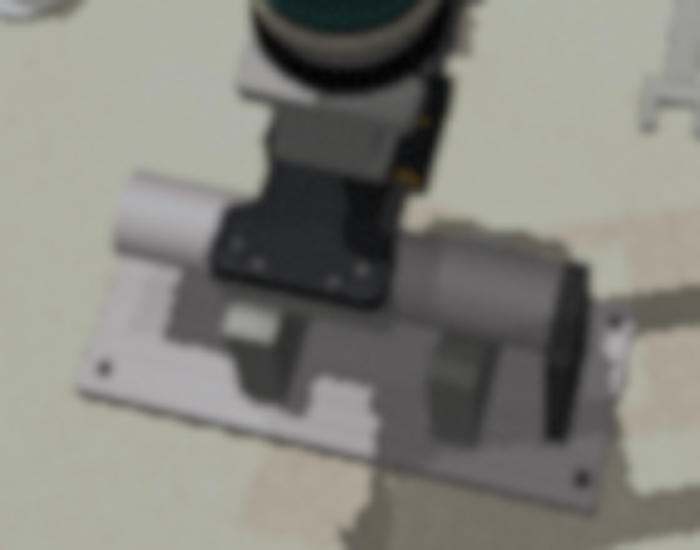

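The crop shows the bar climbing out of the V-blocks under the top drag, rolling up the -y face. I'll ease it back, then use one pad against its side and stroke downward instead.

Request:
carry_out(steps=[[[0,-0.006,0],0,1],[[0,-0.012,0],0,1],[[0,-0.015,0],0,1],[[0,-0.015,-0.006],0,1],[[0,-0.015,-0.035],0,-1],[[0,-0.015,-0.035],0,-1],[[0,-0.015,-0.035],0,-1],[[0,-0.015,-0.035],0,-1],[[0,-0.015,-0.035],0,-1],[[0,-0.015,-0.035],0,-1]])

```text
time: 14.1
tool_pos: [0.5341, 0.2268, 0.1323]
ee_rot: [3.141, 0.001, -0.087]
wrist_force: [0.4, 0.8, 0.8]
width: 0.0572
finger_force: 0.0
```

```bash
python3 st.py; cat > bar.py <<'E'
from h import *
from scipy.optimize import least_squares
def bar(c='side'):
    P=cloud(snap(c)).reshape(-1,3);P=P[~np.isnan(P[:,0])];t=np.radians(-5);q=P[:,:2]-(.551,.2252); s=q@[np.cos(t),np.sin(t)]; n=q@[-np.sin(t),np.cos(t)]
    g=(abs(n)<.035)&(P[:,2]>.07)&(P[:,2]<.12)&(s>.03)&(s<.12)
    k=g&(P[:,2]>.09); print('end s',np.percentile(s[k],99.5),k.sum())
    R=k&(s<.053); f=least_squares(lambda x:np.hypot(n[R]-x[0],P[R,2]-x[1])-.02,[0,.085],loss='soft_l1',f_scale=.001); n0,z0=f.x
    E=g&(s>.06)&(s<.097); N=n[E]-n0; Z=P[E,2]-z0; a=np.degrees(np.arctan2(N,Z)); r=np.hypot(N,Z)*1e3
    print('axis n,z',f.x.round(4),[(b+7,np.median(r[(a>=b)&(a<b+15)]).round(1)) for b in range(-100,130,15) if ((a>=b)&(a<b+15)).sum()>2])
    # flat fit
    best=min(((np.mean(np.minimum(abs(np.minimum(20,13/np.maximum(.05,np.cos(np.radians(a-p))))-r),4)),p) for p in range(-180,180,2))); print('flat angle(+y from up)',best[1],best[0])
if __name__=='__main__': bar()
E
python3 bar.py
```

```text
14.1 z 0.13234865963445597 rot [ 3.14111457e+00  9.09431004e-04 -8.73715782e-02] F [0.44 0.81 0.77] T [ 0.006  0.042 -0.014] w 0.057184945560531095
tcp in jig -0.016941034754133256 0.00017146061667155054
end s 0.099576968385965 266
axis n,z [0.0001 0.085 ] [(-48, np.float64(20.4)), (-33, np.float64(20.3)), (-18, np.float64(20.8)), (-3, np.float64(19.9)), (12, np.float64(19.4)), (27, np.float64(19.6)), (42, np.float64(19.4)), (57, np.float64(19.1)), (72, np.float64(19.3)), (87, np.float64(18.8)), (102, np.float64(18.8)), (117, np.float64(18.6))]
flat angle(+y from up) 158 1.1669040327124363
```

Request:
carry_out(steps=[[[0,0,0],0,-1],[[0,0,0],0,-1],[[0,0,0],0,-1],[[0,0,0.03],0,-1],[[0,0,0.057],0,-1],[[0,-0.01,0.057],0,-1],[[0,-0.02,0.057],0,-1],[[0,-0.027,0.057],0,-1],[[0,-0.031,0.057],0,-1]])

```text
time: 15.28
tool_pos: [0.5377, 0.2537, 0.0773]
ee_rot: [3.131, -0.002, -0.087]
wrist_force: [-2.4, -14.9, 3.9]
width: 0.0944
finger_force: 7.7
```

```bash
python3 st.py
```

```text
15.275 z 0.0772709304382341 rot [ 3.13098049e+00 -2.01399852e-03 -8.74350189e-02] F [ -2.37 -14.92   3.93] T [-3.118  0.254  0.01 ] w 0.09440916696644691
tcp in jig -0.015707854334025467 0.02723085019114431
```

Request:
carry_out(steps=[[[0,0,0.004],0,-1],[[0,0,0.008],0,-1],[[0,0,0.012],0,-1]])

```text
time: 15.65
tool_pos: [0.5398, 0.2533, 0.0681]
ee_rot: [3.133, -0.007, -0.088]
wrist_force: [-0.2, -13.0, 10.0]
width: 0.0938
finger_force: 6.2
```

```bash
python3 st.py; python3 bar.py
```

```text
15.65 z 0.06810910770364782 rot [ 3.13289478 -0.00721303 -0.08833776] F [ -0.17 -12.98   9.96] T [-2.686  0.207  0.043] w 0.09377890600402841
tcp in jig -0.013611076817693411 0.027042010982264046
end s 0.09917422935076292 379
axis n,z [-0.0016  0.0856] [(-63, np.float64(18.7)), (-48, np.float64(18.5)), (-33, np.float64(18.6)), (-18, np.float64(18.8)), (-3, np.float64(19.4)), (12, np.float64(19.9)), (27, np.float64(19.8)), (42, np.float64(20.1)), (57, np.float64(20.3)), (72, np.float64(20.5)), (87, np.float64(20.2)), (102, np.float64(20.6))]
flat angle(+y from up) -100 1.1724771599824573
```

Request:
carry_out(steps=[[[0,-0.002,0.004],0,-1],[[0,-0.002,0.008],0,-1],[[0,-0.002,0.012],0,-1],[[0,-0.002,0.016],0,-1],[[0,-0.002,0.02],0,-1]])

```text
time: 16.32
tool_pos: [0.5412, 0.253, 0.0495]
ee_rot: [3.129, -0.01, -0.089]
wrist_force: [-0.4, -18.4, 15.3]
width: 0.0942
finger_force: 9.2
```

```bash
python3 st.py; python3 bar.py
```

```text
16.325 z 0.04948181806482694 rot [ 3.12906705 -0.00979074 -0.08875991] F [ -0.36 -18.41  15.32] T [-3.723  0.244  0.033] w 0.09419890401541275
tcp in jig -0.012184218368247967 0.02682628127080387
end s 0.09953791133069799 359
axis n,z [-0.001   0.0851] [(-63, np.float64(18.8)), (-48, np.float64(19.6)), (-33, np.float64(19.8)), (-18, np.float64(20.1)), (-3, np.float64(19.7)), (12, np.float64(19.9)), (27, np.float64(20.1)), (42, np.float64(20.0)), (57, np.float64(20.4)), (72, np.float64(19.9)), (87, np.float64(20.1)), (102, np.float64(20.3))]
flat angle(+y from up) -116 1.0343551668982278
```

Stroke force went into pad slip, since the V-block friction is too high. New plan: grip the bar, set it on the clear table left of the jig, roll it there between loosely spread fingers, then regrip and lay it back in.

Request:
carry_out(steps=[[[0,0.01,0],0,-1],[[0,0.025,-0.005],0,-1],[[0,0.033,-0.018],0,-1],[[0,0.033,-0.018],0,1],[[0,0.033,-0.018],0,1],[[0,0.033,-0.018],0,1],[[0,0.033,-0.018],0,1],[[0,0.033,-0.018],0,1],[[0,0.033,-0.018],0,1],[[0,0.033,-0.018],0,1]])

```text
time: 17.62
tool_pos: [0.5342, 0.2266, 0.0618]
ee_rot: [3.141, 0.0, -0.087]
wrist_force: [0.2, -1.2, -0.8]
width: 0.0394
finger_force: 30.0
```

```bash
python3 st.py; python3 - <<'E'
from h import *
# any obstacles left of jig? heights & table extent
d=np.load('ab.npz')
for c in 'ab':
  P=d[c].reshape(-1,3);P=P[~np.isnan(P[:,0])]
  g=(P[:,0]>.42)&(P[:,0]<.72)&(P[:,1]>.30)&(P[:,1]<.55); Q=P[g]; print(c,len(Q),np.percentile(Q[:,2],[0,1,50,99,100]).round(3))
E
```

```text
17.625 z 0.06177381186281994 rot [ 3.14066461e+00  3.77150243e-04 -8.73064000e-02] F [ 0.25 -1.21 -0.76] T [-0.257  0.063  0.035] w 0.03937676184531827
tcp in jig -0.016824265465102895 -8.500050836570095e-05
a 7111 [-0.013 -0.009 -0.002  0.005  0.01 ]
b 8073 [-0.007 -0.004 -0.     0.004  0.006]
```

Request:
carry_out(steps=[[[0,0,0],0,-0.1],[[0,0,0],0,-0.1],[[0.004,0,-0.006],0,-0.1],[[0.006,0,-0.01],0,-0.1],[[0.006,0,-0.01],0,1],[[0.006,0,-0.01],0,1],[[0.006,0,-0.01],0,1],[[0.006,0,-0.01],0,1]])

```text
time: 18.62
tool_pos: [0.5406, 0.2261, 0.0723]
ee_rot: [3.141, -0.001, -0.087]
wrist_force: [-0.3, -1.9, 3.3]
width: 0.0394
finger_force: 30.0
```

```bash
python3 st.py
```

```text
18.625 z 0.07230721622693133 rot [ 3.14086696e+00 -8.88496649e-04 -8.73267519e-02] F [-0.28 -1.94  3.3 ] T [-0.421 -0.058  0.033] w 0.03941098378418345
tcp in jig -0.010399498283438065 -4.3221027861547845e-05
```

Request:
carry_out(steps=[[[0,0,-0.025],0,1],[[0,0,-0.058],0,1],[[0,-0.03,-0.06],0,1],[[0,-0.08,-0.06],0,1],[[0,-0.13,-0.06],0,1],[[0,-0.17,-0.06],0,1],[[0,-0.2,-0.06],0,1],[[0,-0.2,-0.02],0,1],[[0,-0.2,0.03],0,1],[[0,-0.2,0.053],0,1]])

```text
time: 19.88
tool_pos: [0.5528, 0.4236, 0.0102]
ee_rot: [3.134, 0.012, -0.087]
wrist_force: [0.3, -0.3, -6.7]
width: 0.0395
finger_force: 30.0
```

```bash
python3 st.py
```

```text
19.875 z 0.010176201378368832 rot [ 3.13380776  0.01211444 -0.08688371] F [ 0.29 -0.32 -6.72] T [ 0.038  0.078 -0.026] w 0.039546457076143036
tcp in jig -0.015539038868952679 0.1978213258681375
```

Request:
carry_out(steps=[[[0,0,0],0,1],[[0,0,0.002],0,1],[[0,0,0.002],0,1]])

```text
time: 20.25
tool_pos: [0.5584, 0.4262, 0.0184]
ee_rot: [-3.14, -0.002, -0.087]
wrist_force: [0.1, -0.1, -6.7]
width: 0.0391
finger_force: 30.0
```

```bash
python3 st.py
```

```text
20.25 z 0.01840192687461545 rot [-3.14008900e+00 -1.66184961e-03 -8.72462748e-02] F [ 0.05 -0.13 -6.68] T [ 0.057  0.068 -0.028] w 0.03910636866477275
tcp in jig -0.010144507734865391 0.200929735249864
```

Request:
carry_out(steps=[[[0,0,0.005],0,1],[[0,0,0.009],0,1],[[0,0,0.011],0,1],[[0,0,0.0115],0,1],[[0,0,0.0115],0,1]])

```text
time: 20.88
tool_pos: [0.558, 0.4258, 0.0075]
ee_rot: [-3.141, -0.001, -0.087]
wrist_force: [-3.5, -2.8, 6.7]
width: 0.0392
finger_force: 30.0
```

```bash
python3 st.py
```

```text
20.875 z 0.007460737353208655 rot [-3.14117396e+00 -9.64597296e-04 -8.72184452e-02] F [-3.5  -2.81  6.65] T [-0.558  0.949  0.002] w 0.039215105542002505
tcp in jig -0.010516703663400814 0.20043286072167493
```

Request:
carry_out(steps=[[[0,0,-0.003],0,1],[[0,0,-0.003],0,0.02],[[0,0,-0.003],0,0.02],[[0,0.003,-0.003],0,0.02],[[0,0.007,-0.003],0,0.02],[[0,0.012,-0.003],0,0.02],[[0,0.017,-0.003],0,0.02],[[0,0.022,-0.003],0,0.02],[[0,0.027,-0.003],0,0.02],[[0,0.032,-0.003],0,0.02]])

```text
time: 22.12
tool_pos: [0.555, 0.3934, 0.0085]
ee_rot: [3.142, -0.0, -0.087]
wrist_force: [0.2, -0.1, 0.3]
width: 0.0461
finger_force: 0.0
```

Request:
carry_out(steps=[[[0,0.004,0],0,0.02],[[0,0.008,0],0,0.02],[[0,0.012,0],0,0.02],[[0,0.013,0],0,0.02],[[0,0.013,0],0,0.02]])

```text
time: 22.75
tool_pos: [0.5539, 0.3809, 0.0085]
ee_rot: [-3.142, -0.0, -0.087]
wrist_force: [-1.3, -0.4, 0.3]
width: 0.0463
finger_force: 0.0
```

```bash
python3 st.py; cat > roll.py <<'E'
from h import *
from scipy.optimize import least_squares
def roll(n0,z0,c='side',yaw=-5.):
    """bar held near jig-frame n0,z0: fit axis and flat direction from the free end"""
    P=cloud(snap(c)).reshape(-1,3);P=P[~np.isnan(P[:,0])];t=np.radians(yaw);q=P[:,:2]-(.551,.2252); s=q@[np.cos(t),np.sin(t)]; n=q@[-np.sin(t),np.cos(t)]; z=P[:,2]
    g=(np.hypot(n-n0,z-z0)<.03)&(s>.02)&(s<.13)&(z>.008); end=np.percentile(s[g],99); 
    E=g&(s>end-.04)&(s<end-.003); N,Z=n[E],z[E]
    def res(x,p):
        a=np.arctan2(N-x[0],Z-x[1]); r=np.hypot(N-x[0],Z-x[1])
        return np.where(np.cos(a-p)>.65,r*np.cos(a-p)-.013,r-.02)
    best=min(((lambda f:(f.cost,p,f.x))(least_squares(res,[n0,z0],args=(np.radians(p),),loss='soft_l1',f_scale=.001,bounds=([n0-.006,z0-.004],[n0+.006,z0+.004]))) for p in range(-180,180,3)),key=lambda b:b[0])
    print(c,E.sum(),'end',end.round(4),'flat angle(+y from up)',best[1],'axis',best[2].round(4),'cost',best[0])
if __name__=='__main__':
    import sys; roll(*map(float,sys.argv[1:3])); roll(*map(float,sys.argv[1:3]),c='scene')
E
python3 roll.py 0.157 0.02
```

```text
22.75 z 0.008463854973163216 rot [-3.14158169e+00 -7.64400307e-05 -8.72890249e-02] F [-1.34 -0.38  0.33] T [ 0.045  0.027 -0.008] w 0.04626492491012445
tcp in jig -0.010708528968854665 0.15531893348740175
side 330 end 0.1003 flat angle(+y from up) 30 axis [0.1541 0.0199] cost 0.0002055163823495585
scene 177 end 0.107 flat angle(+y from up) 30 axis [0.1553 0.0183] cost 0.00027683064984962755
```

Both cameras give the flat at 30° from up, so it's rolling well. I need about 10.5 mm more, then regrip.

Request:
carry_out(steps=[[[0,0.003,0],0,0.02],[[0,0.006,0],0,0.02],[[0,0.009,0],0,0.02],[[0,0.0113,0],0,0.02],[[0,0.0113,0],0,0.02]])

```text
time: 23.48
tool_pos: [0.5528, 0.3692, 0.0083]
ee_rot: [3.141, 0.0, -0.088]
wrist_force: [0.6, -0.7, -0.6]
width: 0.0462
finger_force: 0.0
```

```bash
python3 st.py;sed -i 's/180,180,3/100,100,1/' roll.py; python3 roll.py 0.144 0.02;python3 roll.py 0.144 0.02
```

```text
23.475 z 0.008316096790546262 rot [ 3.14117568e+00  2.48927591e-04 -8.75773477e-02] F [ 0.59 -0.65 -0.6 ] T [ 0.105  0.003 -0.041] w 0.046206830470669626
tcp in jig -0.010767226550674951 0.14362354064766825
side 329 end 0.1 flat angle(+y from up) 5 axis [0.1448 0.0199] cost 0.00022588624740377478
scene 184 end 0.1075 flat angle(+y from up) 8 axis [0.1463 0.0176] cost 0.00030060668030392764
side 333 end 0.1001 flat angle(+y from up) 5 axis [0.1448 0.0198] cost 0.0002116690876626042
scene 186 end 0.1069 flat angle(+y from up) 5 axis [0.1465 0.018 ] cost 0.0003264732237259212
```

Request:
carry_out(steps=[[[0,0.0006,0],0,0.02],[[0,0.0006,0],0,1],[[0,0.0006,0],0,1],[[0,0.0006,0],0,1],[[0,0.0006,0],0,1]])

```text
time: 24.3
tool_pos: [0.553, 0.3697, 0.0088]
ee_rot: [-3.14, -0.001, -0.087]
wrist_force: [0.2, 3.3, 1.1]
width: 0.0395
finger_force: 30.0
```

```bash
cat > flat.py <<'E'
from h import *
import sys
def flat(n0,z0,c):
    P=cloud(snap(c)).reshape(-1,3);P=P[~np.isnan(P[:,0])];t=np.radians(-5);q=P[:,:2]-(.551,.2252); s=q@[np.cos(t),np.sin(t)]; n=q@[-np.sin(t),np.cos(t)]-n0; z=P[:,2]-z0
    g=(abs(n)<.011)&(abs(z-.013)<.006)&(s>.06)&(s<.096)
    A=np.c_[n[g],s[g],np.ones(g.sum())]; x=np.linalg.lstsq(A,z[g],rcond=None)[0]; e=z[g]-A@x
    return -np.degrees(np.arctan(x[0])), np.degrees(e.std()/n[g].std()/g.sum()**.5), x[2]
for c in('side','scene'):
    R=np.array([flat(float(sys.argv[1]),float(sys.argv[2]),c) for _ in range(4)]); print(c,R.mean(0).round(4),R[:,0].round(1))
E
python3 st.py; python3 flat.py .143 .02; python3 roll.py .143 .02
```

```text
24.3 z 0.008800703648310867 rot [-3.14026996e+00 -6.61469002e-04 -8.70928945e-02] F [0.21 3.26 1.08] T [ 0.663 -0.011 -0.02 ] w 0.039486334893491924
tcp in jig -0.01057655102446899 0.14414938985760808
side [-0.2952  1.1768  0.0125] [-3.  -0.3  0.7  1.4]
scene [-0.0747  2.8224  0.0141] [-2.2  1.1  0.4  0.5]
side 325 end 0.1002 flat angle(+y from up) -2 axis [0.143 0.02 ] cost 0.00019991309643046655
scene 183 end 0.1074 flat angle(+y from up) 1 axis [0.1442 0.0178] cost 0.0003348205881658633
```

Request:
carry_out(steps=[[[0,0,-0.03],0,1],[[0.005,0,-0.08],0,1],[[0.005,0,-0.125],0,1],[[0.005,0.02,-0.125],0,1],[[0.005,0.06,-0.125],0,1],[[0.005,0.1,-0.125],0,1],[[0.005,0.13,-0.125],0,1],[[0.005,0.143,-0.125],0,1],[[0.005,0.143,-0.125],0,1]])

```text
time: 25.92
tool_pos: [0.5439, 0.2244, 0.1308]
ee_rot: [3.139, 0.004, -0.089]
wrist_force: [0.1, 0.6, -5.6]
width: 0.0393
finger_force: 30.0
```

```bash
python3 st.py; python3 roll.py 0 .145;python3 flat.py 0 .145;
```

```text
25.925 z 0.13078478276391017 rot [ 3.13943969  0.00442597 -0.08915588] F [ 0.14  0.56 -5.59] T [0.098 0.055 0.026] w 0.039302503161129494
tcp in jig -0.006989221062972876 -0.0013649743184093127
side 314 end 0.1036 flat angle(+y from up) -1 axis [-0.0026  0.141 ] cost 0.00018369728962351655
scene 209 end 0.1104 flat angle(+y from up) -4 axis [-1.00e-04  1.41e-01] cost 0.00037687091035013036
side [0.051  1.111  0.0127] [ 0.7  1.  -1.6  0.1]
scene [0.281  2.3778 0.017 ] [-0.3  1.6  1.6 -1.8]
```

Request:
carry_out(steps=[[[0,-0.002,0.02],0,1],[[0,-0.002,0.04],0,1],[[0,-0.002,0.048],0,1],[[0,-0.002,0.051],0,1],[[0,-0.002,0.054],0,1],[[0,-0.002,0.054],0,1],[[0,-0.002,0.054],0,1]])

```text
time: 27.3
tool_pos: [0.5459, 0.2282, 0.0801]
ee_rot: [-3.141, -0.001, -0.087]
wrist_force: [0.1, -0.5, -6.9]
width: 0.0395
finger_force: 30.0
```

```bash
python3 st.py; python3 roll.py 0 .088
```

```text
27.3 z 0.08010107735998842 rot [-3.14125501e+00 -1.12386138e-03 -8.72538935e-02] F [ 0.14 -0.46 -6.94] T [ 0.046  0.086 -0.008] w 0.03946409836867674
tcp in jig -0.005362749093068684 0.002563549127485875
side 293 end 0.1055 flat angle(+y from up) 0 axis [0.0016 0.0902] cost 0.00016253432793208314
scene 196 end 0.1116 flat angle(+y from up) 3 axis [0.0029 0.0885] cost 0.00032387470558917176
```

Request:
carry_out(steps=[[[0,0.002,0],0,1],[[0,0.002,0.003],0,1],[[0,0.002,0.005],0,1],[[0,0.002,0.007],0,1],[[0,0.002,0.007],0,1]])

```text
time: 28.02
tool_pos: [0.5453, 0.2258, 0.0738]
ee_rot: [3.141, -0.0, -0.087]
wrist_force: [-4.9, -2.5, 3.0]
width: 0.0394
finger_force: 30.0
```

```bash
python3 st.py; python3 roll.py 0 .086
```

```text
28.025 z 0.0738174097968958 rot [ 3.14095790e+00 -4.50793416e-04 -8.72763769e-02] F [-4.91 -2.54  3.01] T [-0.414  0.864  0.058] w 0.039437024148529516
tcp in jig -0.005728020565208773 9.10758953242615e-05
side 290 end 0.105 flat angle(+y from up) -1 axis [-0.0009  0.0849] cost 0.00016586207387554294
scene 209 end 0.1115 flat angle(+y from up) 3 axis [0.001  0.0828] cost 0.0004161544837199633
```

Request:
carry_out(steps=[[[-0.002,0,-0.0005],0,1],[[-0.004,0,-0.0005],0,1],[[-0.006,0,-0.0005],0,1],[[-0.008,0,-0.0005],0,1],[[-0.01,0,-0.0005],0,1],[[-0.01,0,-0.0005],0,1]])

```text
time: 28.88
tool_pos: [0.5395, 0.2263, 0.0739]
ee_rot: [-3.141, -0.01, -0.088]
wrist_force: [8.3, -3.8, -3.4]
width: 0.0392
finger_force: 30.0
```

```bash
python3 st.py; python3 roll.py 0 .086
```

```text
28.875 z 0.07390078456088503 rot [-3.14137621 -0.00986474 -0.08778372] F [ 8.3  -3.83 -3.45] T [-0.656 -1.391  0.099] w 0.03920170994685945
tcp in jig -0.011515052768964792 8.494108635064419e-05
side 288 end 0.0991 flat angle(+y from up) -1 axis [-0.0008  0.0852] cost 0.00015674536295043367
scene 200 end 0.1055 flat angle(+y from up) -4 axis [0.0005 0.083 ] cost 0.0003658393543380357
```

Request:
carry_out(steps=[[[-0.0025,0,0],0,1],[[-0.0025,0,0],0,1]])

```text
time: 29.22
tool_pos: [0.5395, 0.2264, 0.0741]
ee_rot: [-3.141, -0.015, -0.088]
wrist_force: [13.5, -3.3, -6.1]
width: 0.0395
finger_force: 30.0
```

```bash
python3 st.py
```

```text
29.225 z 0.07412727189986848 rot [-3.14062465 -0.01546012 -0.08798577] F [13.54 -3.27 -6.09] T [-0.594 -2.379  0.178] w 0.03952029415573217
tcp in jig -0.011514740456415278 0.0002052098077823728
```

Request:
carry_out(steps=[[[0.003,0.001,0.001],0,1],[[0.004,0.0015,0.001],0,1],[[0.004,0.0015,0.001],0,1]])

```text
time: 29.6
tool_pos: [0.5395, 0.2263, 0.0738]
ee_rot: [-3.139, -0.007, -0.087]
wrist_force: [5.1, 0.0, 2.1]
width: 0.0392
finger_force: 30.0
```

```bash
python3 st.py
```

```text
29.6 z 0.0738357770396378 rot [-3.13876352 -0.00699829 -0.08736008] F [5.13 0.01 2.14] T [ 0.021 -1.077 -0.02 ] w 0.03918987922822812
tcp in jig -0.01151854158495923 4.663596452332192e-05
```

Good: at the stop with the residual forces small. Release and rise.

Request:
carry_out(steps=[[[0.001,0,0],0,-0.1],[[0.001,0,0],0,-1],[[0.001,0,0],0,-1],[[0.001,0,0],0,-1],[[0.001,0,0],0,-1],[[0.001,0,-0.03],0,-1],[[0.001,0,-0.08],0,-1],[[-0.04,0,-0.13],0,-1],[[-0.1,0,-0.16],0,-1],[[-0.1,0,-0.16],0,-1]])

```text
time: 30.85
tool_pos: [0.4363, 0.2351, 0.2362]
ee_rot: [-3.138, -0.007, -0.085]
wrist_force: [0.8, -0.7, 0.1]
width: 0.0939
finger_force: 0.0
```

```bash
python3 st.py; python3 roll.py 0 .085; python3 flat.py 0 .085; python3 - <<'E'
from h import *
s=robot.snapshot('side'); c=s['image'][260:370,190:330]; a=robot.snapshot('scene')['image'][170:280,340:420]
o=np.hstack([cv2.resize(x,None,fx=3.6,fy=3.6,interpolation=2) for x in (c,a)]); cv2.imwrite('pics/j.png',o[:,:,::-1])
E
```

```text
30.85 z 0.236173306814805 rot [-3.13794312 -0.0066635  -0.08517354] F [ 0.81 -0.68  0.09] T [ 0.018 -0.04  -0.041] w 0.0938513351273078
tcp in jig -0.11515012504241345 -0.00018206264715844807
side 291 end 0.0989 flat angle(+y from up) 0 axis [-0.0009  0.0849] cost 0.00016452870463557574
scene 203 end 0.1056 flat angle(+y from up) 3 axis [0.0006 0.0832] cost 0.00037318947416698276
side [-0.2015  1.1653  0.0126] [ 0.4 -2.2  0.8  0.2]
scene [0.1996 2.2901 0.0116] [ 3.5 -0.5 -0.9 -1.3]
```

View pics/j.png

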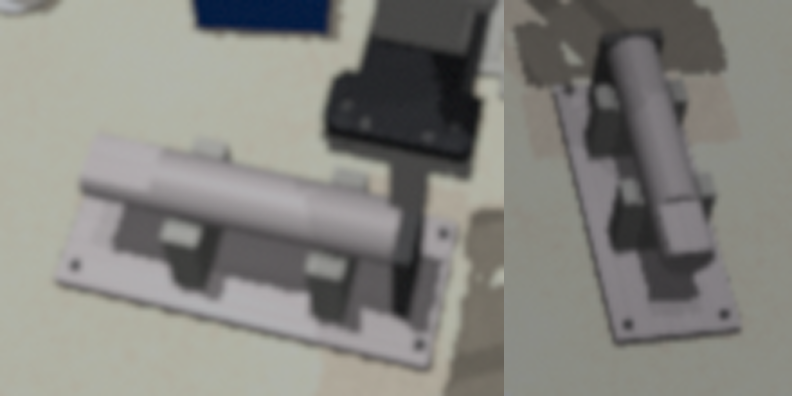

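The final picture shows the shaft seated in both V-blocks, its round end at the stop (400,225) and the flat facing up at the open end (120,165 left, 683,222 right). The fits give about 0° ± 1°. Handing in.

```bash
python3 -c "
from bench import robot
print(robot.close_job())"
```

```text
the job is handed in; nothing more can be done
None
```

The shaft lies in the V-blocks against the end stop with its flat facing up (0° ± about 1° by camera), released, and the job was handed in at about 31 s; the V-block friction was too high to roll it there, so I rolled it on the clear table beside the jig and laid it back in.

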